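# Slide the access cover into the desk cable trough

### The job

Close the open gap in the desk cable trough: take the loose access cover by its pull, lay it flat on the blank panels beside the gap, then slide it along the trough, keeping it down on the panels and not lifting it, until you feel it drop into the gap. Give it a light press from above (about half a kilo) so that it sits fully down and flush, with its pull still across the trough, and let go. Use a light hand (never force the cover against the trough with more than about 3 kg) and leave the other things on the desk where they are.

Things in the scene. Friction and masses are not known exactly. Their poses are not given: they have to be found in the camera images.
- cover_mid (a point): Centre of the loose access cover, 15 mm above its underside. A bar-shaped pull stands on its middle, along the cover's x: bar 66 mm long, 12 mm thick (y), from 1 to 15 mm above this point, on a 10 mm wide leg at each end; pinch it across its 12 mm. The plate's top is 10 mm below this point. z up; half a turn makes no difference.
- cover: The access cover as a whole: flat grey plate 120 (x) by 100 (y) by 5 mm thick, with a dark pull (top 30 mm above the underside), 0.15 to 0.3 kg. It starts flat on the desk, on the robot's left of the trough. Origin at the centre of its underside, axes as cover_mid. Lying on the panels, cover_mid is 20 mm above the gap point; dropped home, 15 mm.
- gap (a point): Nominal middle of the gap, level with its ledges, 55 mm above the desk; x across, y along the trough, z up. Gap 123 (x) by 103 (y) mm, 1.5 mm to spare all round the cover, 5 mm deep to a 14 mm ledge along each x side, open between. It is central across the trough, but along y its true middle lies up to 24 mm either way from here: set by hand, not measured; feel (or look) for it.
- trough: Aluminium cable trough fixed to the desk, 480 (y) by 139 (x) mm, rim and flat grey blank panels flush at 60 mm, 5 mm above the gap point. Panels run at least 160 mm from the gap's +y edge, 60 mm from its -y edge; beyond are sockets 12 mm proud. Origin: centre of its underside, x across, y along; the gap point is 50 mm towards -y of it.
- stapler: Bystander, to be left alone: black desk stapler, 36 x 130 x 53 mm; origin at the centre of its underside.
- calculator: Bystander, to be left alone: desk calculator, 150 x 105 x 20 mm; origin at the centre of its underside.
- pen_cup: Bystander, to be left alone: steel cup of pens, 76 mm across, 150 mm high with the pens; origin at the centre of its underside.
- notes: Bystander, to be left alone: block of paper notes, 76 x 76 x 30 mm; origin at the centre of its underside.
- stamp: Bystander, to be left alone: rubber stamp with a turned wooden knob, 62 x 26 x 78 mm; origin at the centre of its underside.
- tape: Bystander, to be left alone: tape dispenser, 60 x 150 x 82 mm; origin at the centre of its underside.
There are look-alikes about, which are no part of the job. What is shaped like the cover but red is not meant.

How it is judged:
By the outcome, as a careful person would: the job done as asked, in the order asked, and still so for the second after the job is handed in, with the robot touching nothing.
It also fails if it takes over 64 s, if anything falls off the work surface, if the arm or the gripper's body presses on something with over 40 N, if the wrist force passes 120 N, or if a joint passes its speed limit or range.

### The arm

A 6-joint arm with a two-finger parallel gripper is mounted at the origin on the work surface. World frame = base frame: x ahead of the robot, y to its left, z up, the work surface at z = 0. Lengths are in m, angles in rad, forces in N, time in s.
With the tool pointing down it reaches from about 0.35 to 0.875 m from the base axis. Payload 4.2 kg.
Tool frame: the origin (TCP) lies at the very end of the fingers, on their centre line; the grasp point (between the pads) lies 19 mm behind it; z points along the fingers, y is the line along which they close (so a half turn about z gives the same grasp; the last joint's range is limited). The gripper opens to 87 mm and grips with 3 to 60 N. Pads are 19 mm wide; open, the fingers measure 117 mm over their backs; the gripper's body (75 mm by 190 mm) begins 51 mm behind the grasp point.
Start: joints at [-0.976, 0.385, 0.008, 0, -1.194, -0.259], TCP at [0.206, -0.59, 0.223] pointing down, gripper open.
Joint ranges: [-3.14, 3.14], [-1.21, 2.06], [-1.07, 1.41], [-3.16, 2.05], [-2.99, -0.16], [-3.1, 3.1]. Speed limits (rad/s): [2.79, 2.79, 3.14, 3.14, 3.14, 3.14].

### API

Orientations are given as a rotation vector (axis times angle).
In Python, from cell import bot gives the robot as it stands.
- The arm moves only by the tool carry_out, never from a script. Its argument "rows" is a list of rows, each a list of 3 entries, a list of its own where there are three numbers: the shift along the tool's x, y, z in m, then the turn, a rotation vector about the tool's x, y, z in degrees, then the finger opening in m, from 0 to 0.087. A call has 1 to 12 rows; each row is the pose to reach, as a shift and turn from the pose commanded when the call began, along the tool's axes at that moment; what a row does not reach only later rows make up. A row lasts 1/10 s, in which the tool goes at most 50 mm and 8.59 degrees, less where a joint would pass 70% of its speed; a pose out of reach is approached as far as the arm can. A call with a gripper value outside its range is refused whole. The fingers move at their own pace and stop on an object; the grip force is fixed at half the most. Time passes only in rows, so rows that repeat a pose let the fingers close. It gives the time, the measured TCP pose, the force, the opening and the grip force at its end, in the units of the state.
- bot.get_state(): the state, without advancing time (a new reading comes with each control period).
- bot.read_camera(name): name is "scene" or "top" or "wrist"; returns a dict with "img" (400x640x3 uint8, blue, green, red), "depth" (400x640 float32, m along the optical axis (not along the pixel's ray), 0 where there is no reading), "fx", "fy", "cx", "cy" (pixels), "dist" ([k1, k2, p1, p2, k3] as OpenCV has them; the pictures are not rectified), "rvec" (rotation vector, rad) and "tvec" (3), from world to camera coordinates, as OpenCV has them; the wrist camera has in their place "tool_from_camera" (4x4, takes a point from camera to tool coordinates, whose origin is the TCP and whose axes are the flange's). Camera axes: x right, y down, z forward; pixel columns grow to the right and rows downward; lengths in m; the calibration is good to about 2 mm. A picture is of the moment at which its call begins: read the wrist's pose just before it.
- bot.close_job(): hands the job in; it is judged then, once.
The state is a dict: "time": time; "qpos": joint angles; "qd": joint speeds; "joint_torque": joint torques, N m; "tcp_pos": TCP position; "tcp_rot": TCP orientation; "contact_force": force on the tool from outside, world axes, zero at the start; "moment": the same for the moment, N m; "opening": opening from 0.0 (shut) to 1.0 (fully open); "grip_force": force on a finger pad.
Only numpy, scipy, OpenCV 4.12 (cv2) and the standard library are available. Lean on these libraries where they do the work, as an engineer would, in place of code of your own. Each camera call takes 0.05 s, during which the arm holds its last target. There are 200 camera calls.

## Working session

There is one attempt and no reset: what is moved stays moved. The work goes in short steps, Python scripts to look and compute and a tool call to move; the robot and the scene stay as the last step left them, time stands still between calls to the robot, and variables do not carry over. Pictures are saved under pics/ and viewed, at most 10 in all, crops included, and the job is handed in when it is done.

Besides the shell and the picture viewer there is one more tool, called after "Emit:" as a command line: name --argument value ..., lists and objects as JSON in quotes. carry_out: Moves the arm, as the interface text tells. Its arguments: {"type":"object","properties":{"rows":{"type":"array","items":{"type":"array"}}},"required":["rows"]}

```bash
mkdir -p pics; ls
cat > h.py <<'E'
import numpy as np, cv2
from scipy.spatial.transform import Rotation as R
from cell import bot
def cam(name):
    s=bot.get_state(); c=bot.read_camera(name)
    K=np.array([[c['fx'],0,c['cx']],[0,c['fy'],c['cy']],[0,0,1.]])
    if name=='wrist':
        T=np.eye(4); T[:3,:3]=R.from_rotvec(s['tcp_rot']).as_matrix(); T[:3,3]=s['tcp_pos']
        W=T@np.array(c['tool_from_camera'])
    else:
        r=R.from_rotvec(np.ravel(c['rvec'])).as_matrix(); W=np.eye(4); W[:3,:3]=r.T; W[:3,3]=-r.T@np.ravel(c['tvec'])
    c['K']=K; c['W']=W; c['s']=s; return c
def ray(c,uv,z):
    p=cv2.undistortPoints(np.array(uv,float).reshape(-1,1,2),c['K'],np.array(c['dist'],float)).reshape(-1,2)
    d=np.c_[p,np.ones(len(p))]@c['W'][:3,:3].T; o=c['W'][:3,3]
    return o+d*((z-o[2])/d[:,2])[:,None]
def cloud(c):
    h,w=c['depth'].shape; v,u=np.mgrid[:h,:w]
    p=cv2.undistortPoints(np.stack([u,v],-1).reshape(-1,1,2).astype(float),c['K'],np.array(c['dist'],float)).reshape(-1,2)
    d=c['depth'].reshape(-1,1); P=np.c_[p,np.ones(len(p))]*d
    return (P@c['W'][:3,:3].T+c['W'][:3,3]).reshape(h,w,3)
E
python3 - <<'E'
from h import *
for n in('top','scene'):
    c=cam(n); cv2.imwrite(f'pics/{n}1.png',c['img']); print(n,c['W'][:3,3].round(3),c['W'][:3,2].round(2))
print(c['s'])
E
```

```text
pics
top [0.401 0.063 1.538] [ 0.08  0.   -1.  ]
scene [ 1.297 -0.245  1.042] [-0.6   0.23 -0.77]
{'time': 0.05, 'qpos': array([-9.76434029e-01,  3.85537988e-01,  6.65691686e-03, -4.75096706e-04,
       -1.19401649e+00, -2.58616916e-01]), 'qd': array([-0.00189631, -0.00092741,  0.00059019,  0.00268734, -0.00126844,
       -0.00122185]), 'joint_torque': array([ 1.33545764e-04, -3.92044723e+01,  1.88165653e+01,  4.23953220e+00,
        1.38238617e-02, -4.04301591e-05]), 'tcp_pos': array([ 0.20574838, -0.58953535,  0.22148653]), 'tcp_rot': array([ 0.52456428, -3.09701317, -0.00329141]), 'contact_force': array([ 0.48309107, -0.33297454,  0.86040668]), 'moment': array([ 0.0440879 , -0.03196148, -0.00066439]), 'grip_force': 0.0, 'opening': 0.9969333374014608}
```

View pics/top1.png

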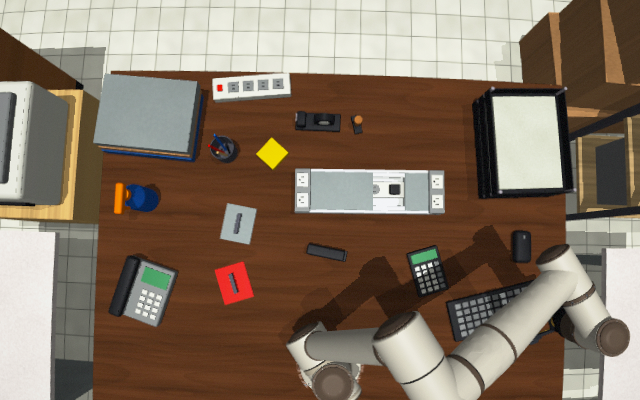

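View pics/scene1.png

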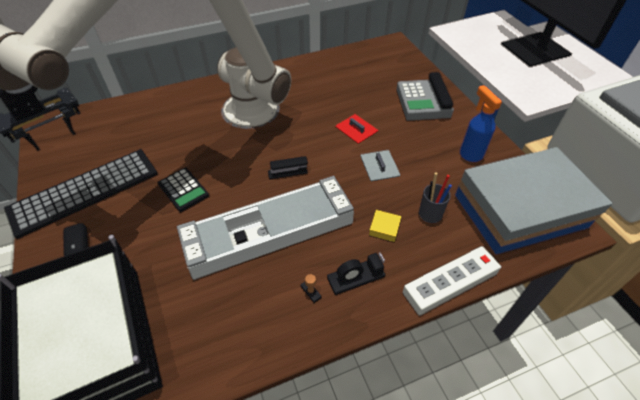

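The top view shows the grey cover at (238,224) with the red look-alike at (235,283). The trough spans about (295–443, 170–212) and its gap about u 373–404. The stapler is at (326,252), between the cover and the robot's side of the trough. Next I'll measure these.

Run:
```python
from h import *
c=cam('top'); im=c['img']; P=cloud(c)
hsv=cv2.cvtColor(im,cv2.COLOR_BGR2HSV)
g=((hsv[...,1]<60)&(hsv[...,2]>90)).astype(np.uint8)
g=cv2.morphologyEx(g,cv2.MORPH_CLOSE,np.ones((3,3)))
n,l,st,ce=cv2.connectedComponentsWithStats(g)
for i in range(1,n):
    x,y,w,h,a=st[i]
    if a>200 and 200<ce[i][0]<460 and 150<ce[i][1]<260:
        cn=max(cv2.findContours((l==i).astype(np.uint8),0,1)[0],key=len)
        z=0.005 if ce[i][0]<270 else 0.06
        q=ray(c,cn.reshape(-1,2),z)[:,:2].astype(np.float32)
        print(st[i],cv2.minAreaRect(q*1000), np.median(P[l==i],axis=0).round(3))
# pull
d=((hsv[...,2]<90)).astype(np.uint8); d[:,:226]=0;d[:,250:]=0;d[:212]=0;d[238:]=0
q=ray(c,np.argwhere(d)[:,::-1],0.028)[:,:2].astype(np.float32); print(len(q),cv2.minAreaRect(q*1000))
r=im[175:210:6,365:412].astype(int).mean(2).astype(int); 
for v in (180,190,202): print(v,im[v,366:412].mean(1).astype(int))
for uv in((373,190),(404,190)): print(ray(c,[uv],0.06))
```

```text
[ 294  168  151   47 6578] ((564.3056030273438, -108.77413940429688), (144.20843505859375, 482.7884521484375), 0.9976658225059509) [ 0.563 -0.101  0.06 ]
[ 220  203   37   41 1130] ((450.6007995605469, 318.3008728027344), (103.32380676269531, 121.19221496582031), 80.6966781616211) [0.45  0.317 0.006]
35 ((448.9643249511719, 311.7099304199219), (5.730069160461426, 63.833457946777344), 80.14642333984375)
180 [173 173 172 171 171 172 171 244 244 244 244 244 245 245 244 244 244 244
 245 245 244 244 244 244 244 244 244 243 240 240 239 237 224 224 225 224
 206 115 124 155 173 171 172 170 172 169]
190 [177 177 176 172 174 172 175 162 162 160 162 161 163 160 242 243 242 242
 242 242 242 241 215  60  33  62  56  56  56  53  56  55  55  82 165 221
 220 203 123 155 177 174 173 175 175 172]
202 [179 177 177 177 177 176 177 244 245 245 244 244 244 244 245 245 245 244
 244 245 244 244 245 244 244 245 244 244 244 244 244 244 241 225 226 226
 208 116 125 155 174 173 173 174 175 174]
[[ 0.56810159 -0.11930932  0.06      ]]
[[ 0.57119672 -0.21933238  0.06      ]]
```

```bash
cat >> h.py <<'E'
def goal(p,yaw):  # tool down, tool y axis at world angle yaw(deg) (mod 180); prints shift mm & turn deg
    s=bot.get_state(); R0=R.from_rotvec(s['tcp_rot'])
    best=None
    for k in(0,180):
        a=np.radians(yaw+k); y=np.array([np.cos(a),np.sin(a),0]); z=np.array([0,0,-1.]); x=np.cross(y,z)
        t=(R0.inv()*R.from_matrix(np.c_[x,y,z])).as_rotvec(degrees=True)
        print('t',round(s['time'],2),'turn',t.round(2))
    print('shift mm',(R0.inv().apply(np.array(p)-s['tcp_pos'])*1000).round(1),'tcp',s['tcp_pos'].round(4),'q',s['qpos'].round(2),'F',s['contact_force'].round(1),'open',round(s['opening']*87,1),'grip',round(float(s['grip_force']),1),flush=True)
E
python3 - <<'E'
from h import *
goal([0.50,-0.15,0.23],80.5); goal([0.435,0.315,0.2],80.5)
print(R.from_rotvec(bot.get_state()['tcp_rot']).as_matrix().round(3))
E
```

```text
t 0.15 turn [ 0.09 -0.03 28.73]
t 0.15 turn [ 4.0000e-02  1.2000e-01 -1.5127e+02]
shift mm [-422.6  318.3   -7.8] tcp [ 0.2058 -0.5897  0.2217] q [-0.98  0.39  0.01 -0.   -1.19 -0.26] F [0.7 0.3 0.2] open 86.9 grip 0.0
t 0.15 turn [ 0.09 -0.03 28.73]
t 0.15 turn [ 4.0000e-02  1.2000e-01 -1.5127e+02]
shift mm [-514.4  778.7   23. ] tcp [ 0.2058 -0.5897  0.2217] q [-0.98  0.39  0.01 -0.   -1.19 -0.26] F [0.7 0.3 0.2] open 86.9 grip 0.0
[[-0.944 -0.329 -0.001]
 [-0.329  0.944  0.002]
 [ 0.     0.002 -1.   ]]
```

Emit:
carry_out --rows '[[[-0.42, 0.32, -0.06], [0, 0, 18], 0.087], [[-0.42, 0.32, -0.06], [0, 0, 18], 0.087], [[-0.42, 0.32, -0.06], [0, 0, 18], 0.087], [[-0.42, 0.32, -0.06], [0, 0, 18], 0.087], [[-0.42, 0.32, -0.06], [0, 0, 18], 0.087], [[-0.42, 0.32, -0.06], [0, 0, 18], 0.087], [[-0.42, 0.32, -0.06], [0, 0, 18], 0.087], [[-0.42, 0.32, -0.06], [0, 0, 18], 0.087], [[-0.42, 0.32, -0.06], [0, 0, 18], 0.087], [[-0.42, 0.32, -0.06], [0, 0, 18], 0.087], [[-0.42, 0.32, -0.06], [0, 0, 18], 0.087], [[-0.42, 0.32, -0.06], [0, 0, 18], 0.087]]'

```text
time: 1.35
tcp_pos: [0.4993, -0.1464, 0.2826]
tcp_rot: [-0.042, 3.14, 0.001]
contact_force: [0.3, 0.1, -0.9]
opening: 1.002
grip_force: 0.0
```

Run:
```python
from h import *
c=cam('wrist'); cv2.imwrite('pics/w1.png',c['img']); print(c['W'].round(3))
goal([0.44,0.315,0.2],80.5)
np.save('w1.npy',cloud(c))
```

```text
[[-0.026  0.959  0.283  0.422]
 [ 1.     0.025  0.008 -0.147]
 [ 0.001  0.284 -0.959  0.445]
 [ 0.     0.     0.     1.   ]]
t 1.4 turn [ 1.000e-02 -3.000e-02  1.095e+01]
t 1.4 turn [ 4.0000e-02  1.0000e-02 -1.6905e+02]
shift mm [ 46.2 464.   82.4] tcp [ 0.4979 -0.1477  0.2822] q [ 0.02  0.17 -0.15 -0.   -1.26 -1.57] F [-0.2  0.6  0. ] open 86.7 grip 0.0
```

View pics/w1.png

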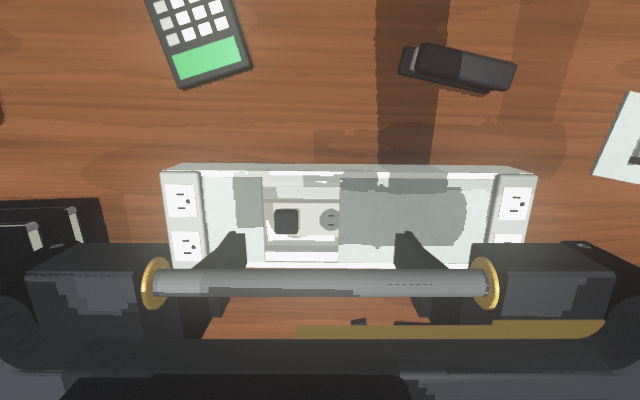

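The wrist view shows the gap at u≈263–339, v≈180–260, with panels on either side and shadows over the trough. I'll take its edges from the depth image.

Run:
```python
import numpy as np
P=np.load('w1.npy'); z=P[...,2]
for v in (185,195,205,225):
    row=P[v,250:355]; lo=row[:,2]<0.0575; i=np.where(lo)[0]
    print(v,i.min()+250,i.max()+250,P[v,250+i.min()].round(4),P[v,249+i.min()].round(4),P[v,250+i.max()].round(4),P[v,251+i.max()].round(4))
print('panel z',np.median(z[190:225,350:390]).round(4), z[160:260:4,300].round(3))
# near trough edge vs column
for u in range(210,500,40):
    col=P[140:200,u]; i=np.where(col[:,2]>0.055)[0][0]; print(u,140+i,col[i].round(4))
for u in range(210,500,40):
    col=P[225:272,u]; i=np.where(col[:,2]>0.055)[0]; i=i[col[i,2]<.066]
    print(u, 225+i[-1] if len(i) else None, col[i[-1]].round(4) if len(i) else '')
```

```text
185 262 339 [ 0.5185 -0.2212  0.0556] [ 0.5175 -0.2218  0.0596] [ 0.5155 -0.1194  0.0569] [ 0.5146 -0.1184  0.0603]
195 262 338 [ 0.547  -0.2315  0.0037] [ 0.5313 -0.2223  0.0591] [ 0.5439 -0.1164  0.0042] [ 0.5286 -0.119   0.0589]
205 263 343 [ 0.5563 -0.2266  0.0242] [ 0.5455 -0.2215  0.0581] [ 0.543  -0.1128  0.057 ] [ 0.5418 -0.1118  0.0606]
225 263 338 [ 0.5745 -0.2211  0.0574] [ 0.5735 -0.222   0.06  ] [ 0.5722 -0.1182  0.0562] [ 0.5706 -0.1172  0.0604]
panel z 0.0601 [-0.001  0.009  0.04   0.06   0.058  0.054  0.055  0.004  0.004  0.005
  0.013  0.024  0.024  0.024  0.023  0.024  0.024  0.023  0.024  0.003
  0.005  0.004  0.014  0.056  0.056]
210 170 [ 0.4994 -0.2872  0.0593]
250 170 [ 0.4982 -0.2356  0.0587]
290 171 [ 0.4216 -0.1474  0.4447]
330 151 [ 0.4216 -0.1474  0.4447]
370 171 [ 0.4957 -0.0799  0.0568]
410 171 [ 0.4946 -0.0273  0.0555]
450 172 [0.4938 0.0236 0.0592]
490 172 [0.4927 0.0766 0.0575]
210 252 [ 0.6157 -0.2957  0.0605]
250 266 [ 0.6355 -0.2404  0.0614]
290 267 [ 0.6356 -0.1838  0.0614]
330 267 [ 0.6349 -0.1271  0.0599]
370 267 [ 0.6328 -0.0704  0.0611]
410 230 [ 0.5752 -0.0199  0.0608]
450 268 [0.6319 0.0438 0.0603]
490 None
```

Emit:
carry_out --rows '[[[0.045, 0.465, 0.06], [0, 0, 11], 0.087], [[0.045, 0.465, 0.06], [0, 0, 11], 0.087], [[0.045, 0.465, 0.06], [0, 0, 11], 0.087], [[0.045, 0.465, 0.06], [0, 0, 11], 0.087], [[0.045, 0.465, 0.06], [0, 0, 11], 0.087], [[0.045, 0.465, 0.06], [0, 0, 11], 0.087], [[0.045, 0.465, 0.06], [0, 0, 11], 0.087], [[0.045, 0.465, 0.06], [0, 0, 11], 0.087], [[0.045, 0.465, 0.06], [0, 0, 11], 0.087], [[0.045, 0.465, 0.06], [0, 0, 11], 0.087], [[0.045, 0.465, 0.06], [0, 0, 11], 0.087], [[0.045, 0.465, 0.06], [0, 0, 11], 0.087]]'

```text
time: 2.6
tcp_pos: [0.4419, 0.3135, 0.222]
tcp_rot: [-0.268, -3.129, 0.002]
contact_force: [-0.3, -0.2, 0.7]
opening: 0.998
grip_force: 0.0
```

Run:
```python
from h import *
c=cam('wrist'); cv2.imwrite('pics/w2.png',c['img']); np.savez('w2.npz',P=cloud(c),W=c['W'],K=c['K'],dist=c['dist'])
goal([0.45,0.315,0.1],80.5)
```

```text
t 2.65 turn [-0.06 -0.03 -0.32]
t 2.65 turn [-4.0000e-02  9.0000e-02  1.7968e+02]
shift mm [ -7.5   3.4 122.3] tcp [0.4421 0.313  0.2223] q [ 0.92  0.24 -0.2   0.   -1.13 -2.66] F [ 0.5 -0.2 -0. ] open 86.9 grip 0.0
```

View pics/w2.png

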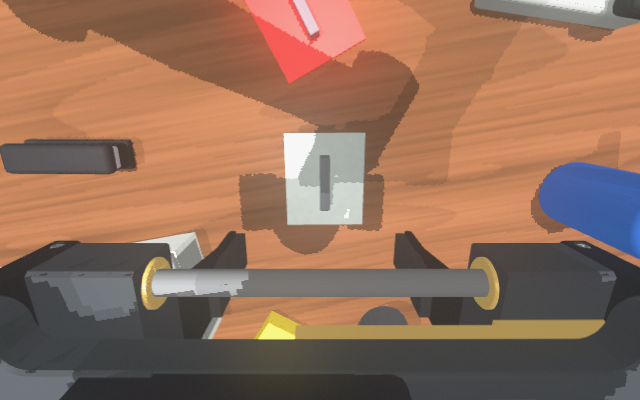

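The grey cover is at (284–366, 132–225) with its pull at u 320–330, v 155–211. It already lines up with the tool. Next, its exact position.

Run:
```python
from h import *
d=np.load('w2.npz'); c={k:d[k] for k in('W','K','dist')}; im=cv2.imread('pics/w2.png'); h=cv2.cvtColor(im,cv2.COLOR_BGR2HSV)
m=np.zeros(im.shape[:2],np.uint8); m[120:236,270:380]=1
g=((h[...,1]<70)&(m>0)).astype(np.uint8); g=cv2.morphologyEx(g,cv2.MORPH_OPEN,np.ones((3,3)))
cn=max(cv2.findContours(g,0,1)[0],key=cv2.contourArea).reshape(-1,2)
print(cv2.boundingRect(cn),cv2.minAreaRect(ray(c,cn,0.005)[:,:2].astype(np.float32)*1000))
P=d['P']; k=(P[...,2]>0.022)&(P[...,2]<0.04)&(m>0)
print(k.sum(),cv2.minAreaRect(P[k][:,:2].astype(np.float32)*1000),np.median(P[k],axis=0))
m[:]=0; m[150:216,314:336]=1
q=np.argwhere((im.max(2)<110)&(m>0))[:,::-1]; print(len(q),q.min(0),q.max(0),cv2.minAreaRect(ray(c,q,0.03)[:,:2].astype(np.float32)*1000))
```

```text
(284, 132, 82, 93) ((450.4845886230469, 318.625), (101.36271667480469, 120.84138488769531), 80.50248718261719)
538 ((450.35858154296875, 318.1745910644531), (11.831693649291992, 65.74850463867188), 80.76206970214844) [0.44906882 0.31874944 0.02992403]
4 [323 156] [328 157] ((417.2578430175781, 325.3406677246094), (5.8668012619018555, 1.1734042167663574), 80.2243881225586)
```

Emit:
carry_out --rows '[[[-0.0075, 0.0065, 0.04], [0, 0, -0.4], 0.05], [[-0.0075, 0.0065, 0.08], [0, 0, -0.4], 0.05], [[-0.0075, 0.0065, 0.12], [0, 0, -0.4], 0.05], [[-0.0075, 0.0065, 0.15], [0, 0, -0.4], 0.05], [[-0.0075, 0.0065, 0.17], [0, 0, -0.4], 0.05], [[-0.0075, 0.0065, 0.185], [0, 0, -0.4], 0.05], [[-0.0075, 0.0065, 0.195], [0, 0, -0.4], 0.05], [[-0.0075, 0.0065, 0.2], [0, 0, -0.4], 0.05], [[-0.0075, 0.0065, 0.205], [0, 0, -0.4], 0.05], [[-0.0075, 0.0065, 0.208], [0, 0, -0.4], 0.05], [[-0.0075, 0.0065, 0.208], [0, 0, -0.4], 0.05]]'

```text
time: 3.75
tcp_pos: [0.4506, 0.3195, 0.0147]
tcp_rot: [0.257, 3.131, 0.001]
contact_force: [-0.1, -1.1, -0.7]
opening: 0.573
grip_force: 0.0
```

Run:
```python
from h import *
goal([0.4504,0.3184,0.009],80.6)
```

```text
t 3.75 turn [0.02 0.01 0.03]
t 3.75 turn [-1.0000e-02  3.0000e-02 -1.7997e+02]
shift mm [ 0.  -1.1  5.7] tcp [0.4506 0.3195 0.0147] q [ 0.91  0.5  -0.41 -0.   -0.65 -2.64] F [-0.1 -1.1 -0.7] open 49.8 grip 0.0
```

Emit:
carry_out --rows '[[[0, -0.001, 0.003], [0, 0, 0], 0.03], [[0, -0.001, 0.005], [0, 0, 0], 0.02], [[0, -0.001, 0.005], [0, 0, 0], 0.015], [[0, -0.001, 0.005], [0, 0, 0], 0.01], [[0, -0.001, 0.005], [0, 0, 0], 0.0], [[0, -0.001, 0.005], [0, 0, 0], 0.0], [[0, -0.001, 0.005], [0, 0, 0], 0.0], [[0, -0.001, 0.005], [0, 0, 0], 0.0]]'

```text
time: 4.55
tcp_pos: [0.4503, 0.3184, 0.0096]
tcp_rot: [-0.256, -3.131, 0.0]
contact_force: [0.8, 0.0, 0.8]
opening: 0.132
grip_force: 30.0
```

Run:
```python
from h import *
goal([0.50,0.14,0.17],85.5)
```

```text
t 4.55 turn [-0.01 -0.   -4.86]
t 4.55 turn [-1.0000e-02  1.0000e-02  1.7514e+02]
shift mm [ -78.  -168.  -160.4] tcp [0.4503 0.3184 0.0096] q [ 0.91  0.51 -0.42  0.   -0.64 -2.64] F [0.8 0.  0.8] open 11.5 grip 30.0
```

Emit:
carry_out --rows '[[[0, 0, -0.015], [0, 0, 0], 0.0], [[0, 0, -0.05], [0, 0, 0], 0.0], [[0, 0, -0.09], [0, 0, 0], 0.0], [[-0.01, -0.02, -0.115], [0, 0, -0.6], 0.0], [[-0.03, -0.06, -0.125], [0, 0, -1.8], 0.0], [[-0.05, -0.1, -0.125], [0, 0, -3], 0.0], [[-0.07, -0.14, -0.125], [0, 0, -4.2], 0.0], [[-0.09, -0.18, -0.125], [0, 0, -5.4], 0.0], [[-0.11, -0.22, -0.125], [0, 0, -6.6], 0.0], [[-0.13, -0.26, -0.125], [0, 0, -8], 0.0], [[-0.15, -0.3, -0.125], [0, 0, -9.2], 0.0], [[-0.17, -0.34, -0.125], [0, 0, -10.4], 0.0]]'

```text
time: 5.75
tcp_pos: [0.5626, -0.0463, 0.1341]
tcp_rot: [0.03, -3.141, -0.0]
contact_force: [0.7, 0.4, -1.9]
opening: 0.137
grip_force: 30.0
```

Run:
```python
from h import *
cam('top'); cam('top')
c=cam('top'); cv2.imwrite('pics/top2.png',cv2.resize(c['img'][140:260,260:460],None,fx=3,fy=3))
goal([0.5632,-0.045,0.0696],91.05)
```

```text
t 5.9 turn [ 0.01 -0.09 -0.3 ]
t 5.9 turn [-1.400e-01 -1.000e-02  1.797e+02]
shift mm [-0.8  2.  64. ] tcp [ 0.5625 -0.047   0.1336] q [ 0.2   0.36 -0.27 -0.   -0.94 -1.76] F [-0.5  0.2 -2.2] open 11.7 grip 30.0
```

View pics/top2.png

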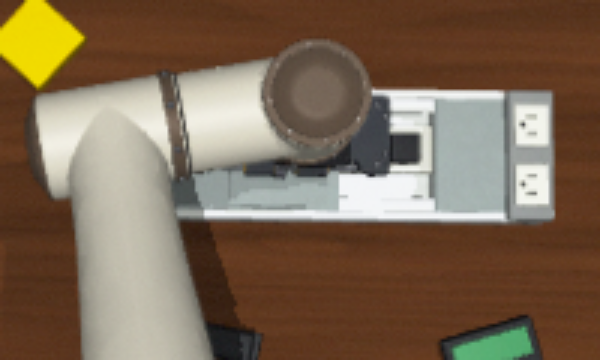

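The arm hides the cover, with only the panels and the gap's right part visible. I'll lower by feel.

Emit:
carry_out --rows '[[[-0.001, 0.002, 0.02], [0, 0, -0.3], 0.0], [[-0.001, 0.002, 0.04], [0, 0, -0.3], 0.0], [[-0.001, 0.002, 0.05], [0, 0, -0.3], 0.0], [[-0.001, 0.002, 0.055], [0, 0, -0.3], 0.0], [[-0.001, 0.002, 0.058], [0, 0, -0.3], 0.0], [[-0.001, 0.002, 0.06], [0, 0, -0.3], 0.0], [[-0.001, 0.002, 0.06], [0, 0, -0.3], 0.0], [[-0.001, 0.002, 0.06], [0, 0, -0.3], 0.0]]'

```text
time: 6.7
tcp_pos: [0.5641, -0.0425, 0.0752]
tcp_rot: [-0.037, 3.14, 0.0]
contact_force: [0.8, -0.8, -2.7]
opening: 0.138
grip_force: 30.0
```

Emit:
carry_out --rows '[[[0, 0, 0.001], [0, 0, 0], 0.0], [[0, 0, 0.002], [0, 0, 0], 0.0], [[0, 0, 0.003], [0, 0, 0], 0.0], [[0, 0, 0.003], [0, 0, 0], 0.0], [[0, 0, 0.003], [0, 0, 0], 0.0]]'

```text
time: 7.2
tcp_pos: [0.5637, -0.0426, 0.0715]
tcp_rot: [0.037, -3.141, 0.0]
contact_force: [0.4, -0.6, -2.6]
opening: 0.137
grip_force: 30.0
```

Run:
```python
from h import *
c=cam('wrist'); cv2.imwrite('pics/w3.png',c['img']); np.savez('w3.npz',P=cloud(c),W=c['W'],K=c['K'],dist=c['dist'])
goal([0.5632,-0.045,0.0696],91.05)
```

```text
t 7.25 turn [-0.    0.    0.29]
t 7.25 turn [  -0.     -0.   -179.71]
shift mm [ 0.6 -2.4  2. ] tcp [ 0.5638 -0.0426  0.0716] q [ 0.21  0.44 -0.33  0.   -0.8  -1.76] F [ 0.4 -0.4 -1.5] open 11.9 grip 30.0
```

View pics/w3.png

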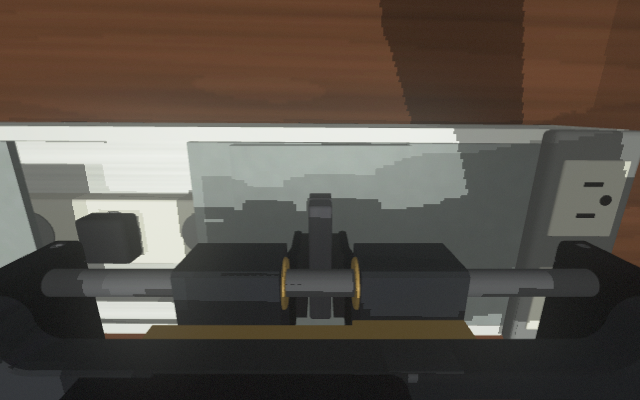

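The cover is just above the panels. Its near edge is at v≈143, u 232–410, its pull end at (320,197), and the trough's near rim at v≈125. The gap's +y edge is at u≈190. I'll compare the cover's edge with the rim for yaw and centring.

Run:
```python
from h import *
d=np.load('w3.npz'); c={k:d[k] for k in('W','K','dist')}; g=cv2.cvtColor(cv2.imread('pics/w3.png'),cv2.COLOR_BGR2GRAY)
for u in(80,215,240,300,360,400,440): print(u,g[118:154,u])
P=d['P']
for u in(100,210,240,300,360,400,440):
    print(u,[(v,*P[v,u].round(4)) for v in(126,136,142,144,146,150,160)])
for v in (150,155,160): print(v,g[v,180:215],P[v,180:215:3,1:].round(4).tolist())
```

```text
80 [ 77  75  74  66 101 115 114 116 184 223 228 229 229 229 228 229 228 229
 229 229 228 229 219 171 214 225 224 227 228 227 225 227 230 230 230 230]
215 [ 83  84  83  82  86 114 117 118 117 228 235 235 234 235 235 235 235 235
 234 234 234 234 235 181 155 173 175 175 175 175 174 176 177 174 175 175]
240 [ 82  83  82  80  81 112 115 117 116 217 233 234 235 234 235 234 235 235
 235 235 234 235 234 187 138 149 125 128 167 172 173 172 171 172 172 172]
300 [ 81  76  76  77  71 100 114 116 116 176 233 235 235 235 235 235 235 235
 235 235 235 235 234 235 134 171 128 130 173 176 177 175 177 175 175 175]
360 [ 83  80  77  78  78  83 112 117 115 146 232 236 235 236 236 236 236 236
 235 236 235 236 235 235 147 107 100 128 171 175 176 175 175 174 174 173]
400 [ 81  81  81  77  75  77 111 116 117 108 231 236 236 237 237 237 236 237
 237 236 236 237 236 236 180 135 102 125 167 170 170 169 170 169 169 168]
440 [ 61  63  63  58  55  58  87 103 104 112 207 234 235 235 235 236 235 235
 235 235 235 235 235 234 214 127 159 167 165 168 166 166 167 167 166 150]
100 [(126, np.float64(0.4973), np.float64(-0
[... 3702 characters left out ...]
4 173 174 173 173 172 171 172 172 171
 173 173 173 174 172 173 174 174 174 174 174 173 174 175 174 175 175] [[-0.1253, 0.0553], [-0.1234, 0.0555], [-0.1213, 0.0562], [-0.1173, 0.0614], [-0.1158, 0.061], [-0.1139, 0.0613], [-0.1128, 0.06], [-0.111, 0.0602], [-0.1096, 0.0592], [-0.1076, 0.0598], [-0.106, 0.0595], [-0.1043, 0.0594]]
160 [235 235 235 235 235 236 235 235 215 174 173 173 173 172 172 171 171 171
 172 172 173 172 175 175 175 175 174 174 173 172 173 172 172 172 171] [[-0.1257, 0.055], [-0.1239, 0.055], [-0.122, 0.0554], [-0.1181, 0.0602], [-0.116, 0.0612], [-0.1148, 0.0599], [-0.1133, 0.0592], [-0.111, 0.0608], [-0.1093, 0.0606], [-0.1078, 0.06], [-0.1061, 0.0599], [-0.1043, 0.0602]]
```

Emit:
carry_out --rows '[[[0, 0, 0.001], [0, 0, 0.3], 0.0], [[0, 0, 0.0015], [0, 0, 0.3], 0.0], [[0, 0, 0.002], [0, 0, 0.3], 0.0], [[0, 0, 0.002], [0, 0, 0.3], 0.0], [[0, 0, 0.002], [0, 0, 0.3], 0.0]]'

```text
time: 7.75
tcp_pos: [0.5637, -0.0426, 0.0697]
tcp_rot: [-0.029, 3.141, 0.0]
contact_force: [-0.7, -0.6, -0.8]
opening: 0.137
grip_force: 30.0
```

Emit:
carry_out --rows '[[[0, 0, 0.0005], [0, 0, 0], 0.0], [[0, 0, 0.001], [0, 0, 0], 0.0], [[0, 0, 0.001], [0, 0, 0], 0.0]]'

```text
time: 8.05
tcp_pos: [0.5637, -0.0426, 0.0696]
tcp_rot: [-0.029, 3.141, -0.0]
contact_force: [-2.8, 1.5, 5.4]
opening: 0.135
grip_force: 30.0
```

Emit:
carry_out --rows '[[[0, -0.004, 0], [0, 0, 0], 0.0], [[0, -0.012, 0], [0, 0, 0], 0.0], [[0, -0.022, 0], [0, 0, 0], 0.0], [[0, -0.032, 0], [0, 0, 0], 0.0], [[0, -0.042, 0], [0, 0, 0], 0.0], [[0, -0.052, 0], [0, 0, 0], 0.0], [[0, -0.062, 0], [0, 0, 0], 0.0], [[0, -0.072, 0], [0, 0, 0], 0.0], [[0, -0.08, 0], [0, 0, 0], 0.0]]'

```text
time: 8.95
tcp_pos: [0.5665, -0.1233, 0.0696]
tcp_rot: [-0.028, 3.138, 0.0]
contact_force: [-0.2, 3.8, 6.1]
opening: 0.137
grip_force: 30.0
```

Run:
```python
from h import *
goal([0.5655,-0.1705,0.0696],91.05)
```

```text
t 8.95 turn [ 0.01  0.19 -0.02]
t 8.95 turn [ 2.9000e-01 -2.0000e-02  1.7998e+02]
shift mm [  1.9 -47.2  -0. ] tcp [ 0.5665 -0.1233  0.0696] q [ 0.06  0.46 -0.3  -0.   -0.81 -1.62] F [-0.2  3.8  6.1] open 12.0 grip 30.0
```

Emit:
carry_out --rows '[[[0, -0.006, 0], [0, 0, 0], 0.0], [[0, -0.014, 0], [0, 0, 0], 0.0], [[0, -0.022, 0], [0, 0, 0], 0.0], [[0, -0.03, 0], [0, 0, 0], 0.0], [[0, -0.034, 0], [0, 0, 0], 0.0], [[0, -0.034, 0], [0, 0, 0], 0.0], [[0, -0.034, 0], [0, 0, 0], 0.0]]'

```text
time: 9.65
tcp_pos: [0.5663, -0.1578, 0.0691]
tcp_rot: [-0.028, 3.14, -0.001]
contact_force: [0.5, 0.2, 6.1]
opening: 0.139
grip_force: 30.0
```

Run:
```python
from h import *
c=cam('wrist'); cv2.imwrite('pics/w4.png',c['img']); np.savez('w4.npz',P=cloud(c),W=c['W'],K=c['K'],dist=c['dist'])
goal([0.5655,-0.1705,0.0696],91.05)
```

```text
t 9.7 turn [-0.05  0.07 -0.03]
t 9.7 turn [1.1000e-01 8.0000e-02 1.7997e+02]
shift mm [  1.  -12.8  -0.5] tcp [ 0.5663 -0.1577  0.0691] q [ 0.    0.47 -0.28  0.   -0.82 -1.56] F [-0.1  0.2  5.9] open 12.0 grip 30.0
```

View pics/w4.png

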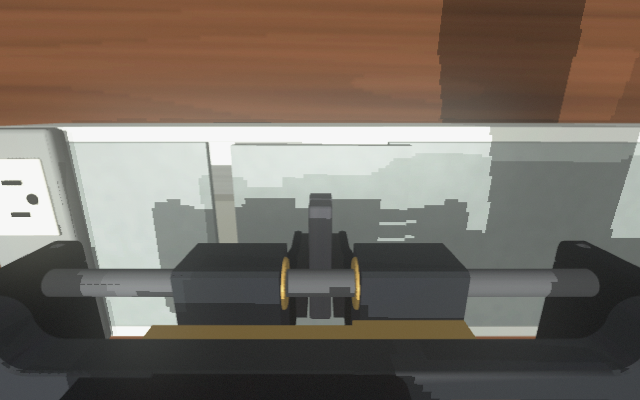

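The cover has its -y edge at u≈233 and the gap's -y edge is at u≈210, so about 12 mm remains.

Run:
```python
from h import *
d=np.load('w4.npz'); c={k:d[k] for k in('W','K','dist')}; g=cv2.cvtColor(cv2.imread('pics/w4.png'),cv2.COLOR_BGR2GRAY)
for u in(120,190,222,245,280,320,360,385,430,460): print(u,g[120:130,u],g[136:152,u])
print(g[165,200:245])
for u,v in((210,165),(209,150),(230,150)): print(ray(c,[(u,v)],0.06).round(4),ray(c,[(u,v)],0.065).round(4))
```

```text
120 [108 110 115 148 159 158 189 246 247 247] [247 247 247 247 247 234 183 212 219 219 219 219 219 219 219 219]
190 [115 114 123 153 161 160 196 247 247 247] [247 247 247 247 247 231 187 220 224 224 224 224 224 223 223 223]
222 [114 117 110 154 161 161 196 247 247 247] [247 247 247 247 247 243 247 247 247 247 247 247 247 247 247 247]
245 [112 114 110 155 162 161 199 247 247 247] [247 247 247 247 247 243 216 172 141 197 220 223 224 223 224 224]
280 [117 116 121 157 161 161 198 247 247 247] [247 247 247 247 247 243 215 172 149 176 224 227 227 227 228 228]
320 [116 116 122 157 160 160 190 247 247 247] [247 247 247 247 247 247 247 221 153 178 227 229 229 229 229 229]
360 [116 115 122 158 161 160 191 247 247 247] [247 247 247 247 247 247 247 247 190 149 224 229 229 229 228 228]
385 [121 115 122 157 162 161 201 247 247 247] [247 247 247 247 247 247 247 247 193 150 224 228 228 228 227 228]
430 [117 114 120 156 160 160 197 247 247 247] [247 247 247 247 247 232 187 220 224 225 225 224 224 225 225 225]
460 [ 91  90 100 140 156 158 194 247 247 247] [247 247 247 247 247 232 183 217 222 221 222 222 222 222 221 221]
[223 222 222 222 222 222 222 199 146 121 129 165 188 192 193 191 192 192
 192 191 192 191 190 192 191 190 191 191 190 191 192 213 222 223 223 223
 223 223 223 224 225 225 226 226 226]
[[ 0.5197 -0.2203  0.06  ]] [[ 0.5188 -0.2185  0.065 ]]
[[ 0.5112 -0.2202  0.06  ]] [[ 0.5105 -0.2184  0.065 ]]
[[ 0.511  -0.2083  0.06  ]] [[ 0.5103 -0.2068  0.065 ]]
```

Emit:
carry_out --rows '[[[0, -0.004, 0], [0, 0, -0.3], 0.0], [[0, -0.008, 0], [0, 0, -0.3], 0.0], [[0, -0.009, 0], [0, 0, -0.3], 0.0], [[0, -0.01, 0], [0, 0, -0.3], 0.0], [[0, -0.01, 0], [0, 0, -0.3], 0.0]]'

```text
time: 10.2
tcp_pos: [0.5661, -0.1668, 0.0686]
tcp_rot: [-0.036, 3.141, 0.0]
contact_force: [-0.4, 2.0, 5.3]
opening: 0.131
grip_force: 30.0
```

Emit:
carry_out --rows '[[[0, -0.0005, 0.0005], [0, 0, 0], 0.0], [[0, -0.001, 0.0005], [0, 0, 0], 0.0], [[0, -0.001, 0.0005], [0, 0, 0], 0.0]]'

```text
time: 10.5
tcp_pos: [0.5661, -0.1676, 0.0682]
tcp_rot: [-0.037, 3.141, 0.0]
contact_force: [0.0, 3.2, 6.3]
opening: 0.136
grip_force: 30.0
```

Emit:
carry_out --rows '[[[0, -0.0005, 0], [0, 0, 0], 0.0], [[0, -0.001, 0], [0, 0, 0], 0.0], [[0, -0.001, 0], [0, 0, 0], 0.0], [[0, -0.001, 0], [0, 0, 0], 0.0]]'

```text
time: 10.9
tcp_pos: [0.5661, -0.1686, 0.0681]
tcp_rot: [-0.037, 3.141, 0.0]
contact_force: [-0.0, 2.5, 5.4]
opening: 0.136
grip_force: 30.0
```

Emit:
carry_out --rows '[[[0, -0.0005, 0], [0, 0, 0], 0.0], [[0, -0.001, 0], [0, 0, 0], 0.0], [[0, -0.001, 0], [0, 0, 0], 0.0], [[0, -0.001, 0], [0, 0, 0], 0.0]]'

```text
time: 11.3
tcp_pos: [0.565, -0.1699, 0.0668]
tcp_rot: [0.036, -3.139, -0.0]
contact_force: [0.3, -0.4, -2.3]
opening: 0.135
grip_force: 30.0
```

The force fell back to just the cover's weight and z dropped, so the cover is in the gap. I'll lower it gently.

Emit:
carry_out --rows '[[[0, 0, 0.001], [0, 0, 0], 0.0], [[0, 0, 0.002], [0, 0, 0], 0.0], [[0, 0, 0.003], [0, 0, 0], 0.0], [[0, 0, 0.003], [0, 0, 0], 0.0]]'

```text
time: 11.7
tcp_pos: [0.5659, -0.1696, 0.0649]
tcp_rot: [0.037, -3.141, 0.0]
contact_force: [-0.1, 0.5, -1.6]
opening: 0.134
grip_force: 30.0
```

Emit:
carry_out --rows '[[[0, 0, 0.0005], [0, 0, 0], 0.0], [[0, 0, 0.001], [0, 0, 0], 0.0], [[0, 0, 0.001], [0, 0, 0], 0.0]]'

```text
time: 12.0
tcp_pos: [0.5661, -0.1695, 0.0646]
tcp_rot: [-0.037, 3.141, -0.0]
contact_force: [-1.5, 0.8, 3.7]
opening: 0.135
grip_force: 30.0
```

Emit:
carry_out --rows '[[[0, 0, 0.0003], [0, 0, 0], 0.0], [[0, 0, 0.0003], [0, 0, 0], 0.0], [[0, 0, 0.0003], [0, 0, 0], 0.0], [[0, 0, 0.0003], [0, 0, 0], 0.0], [[0, 0, 0.0003], [0, 0, 0], 0.0]]'

```text
time: 12.5
tcp_pos: [0.5661, -0.1695, 0.0646]
tcp_rot: [-0.037, 3.141, -0.0]
contact_force: [-2.2, 1.3, 4.8]
opening: 0.133
grip_force: 30.0
```

Emit:
carry_out --rows '[[[0, 0, -0.001], [0, 0, 0], 0.0], [[0, 0, -0.001], [0, 0, 0], 0.02], [[0, 0, -0.001], [0, 0, 0], 0.03], [[0, 0, -0.001], [0, 0, 0], 0.03], [[0, 0, -0.005], [0, 0, 0], 0.03], [[0, 0, -0.015], [0, 0, 0], 0.03], [[0, 0, -0.035], [0, 0, 0], 0.03], [[0, 0, -0.06], [0, 0, 0], 0.03], [[0, 0, -0.09], [0, 0, 0], 0.03], [[0, 0, -0.1], [0, 0, 0], 0.03], [[0, 0, -0.1], [0, 0, 0], 0.03]]'

```text
time: 13.6
tcp_pos: [0.5672, -0.1696, 0.1662]
tcp_rot: [-0.037, 3.136, -0.001]
contact_force: [0.1, -0.6, 0.1]
opening: 0.345
grip_force: 0.0
```

Run:
```python
from h import *
c=cam('wrist'); cv2.imwrite('pics/w5.png',c['img']); P=cloud(c); np.save('w5.npy',P)
goal([0.566,-0.1696,0.088],91.05)
m=(abs(P[...,1]+.17)<.047)&(P[...,0]>.51)&(P[...,0]<.62)&(P[...,2]>.05)&(P[...,2]<.07)
X=P[m]; A=np.c_[X[:,0]-.565,X[:,1]+.17,np.ones(len(X))]; print(m.sum(),np.linalg.lstsq(A,X[:,2],rcond=None)[0],np.median(X[:,2]))
m=(P[...,1]>-.1)&(P[...,1]<-.0)&(P[...,0]>.51)&(P[...,0]<.62)&(P[...,2]>.05)&(P[...,2]<.07); print('panel',np.median(P[m][:,2]))
```

```text
t 13.65 turn [0.02 0.08 0.27]
t 13.65 turn [-1.3000e-01  4.0000e-02 -1.7973e+02]
shift mm [ 0.2 -0.2 76.3] tcp [ 0.5661 -0.1694  0.1643] q [-0.02  0.37 -0.16 -0.   -1.03 -1.53] F [-0.3  0.3  0.8] open 30.3 grip 0.0
9980 [-0.00015495  0.00043064  0.0600492 ] 0.06004165921531476
panel 0.06007346582222056
```

View pics/w5.png

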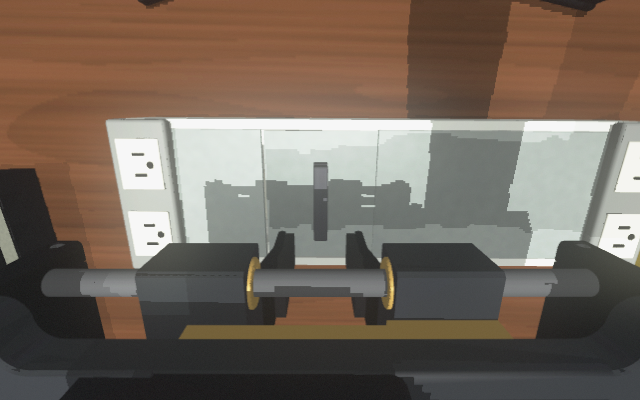

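The cover lies flush in the gap, its seams at u≈263 and 378. Its depth plane is at 60.0 mm with the panels at 60.1 mm, the pull at (320,200) runs across the trough, and the gripper is clear. Handing in.

```bash
python3 -c "
from cell import bot
print(bot.close_job())"
```

```text
the job is handed in; nothing more can be done
None
```

The cover slid along the panels, dropped into the gap, was pressed with about 5 N and released. It measured flush with the panels to about 0.1 mm, pull across the trough, and the job was handed in at about 14 s.

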